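# Change over the clips on an engraver's name plate

## Robot

A 6-joint arm with a two-finger parallel gripper is mounted at the origin on the work surface. World frame = base frame: x ahead of the robot, y to its left, z up, the work surface at z = 0. Lengths are in mm, angles in rad, forces in N, time in s.
With the tool pointing down it reaches from about 350 to 975 mm from the base axis. Payload 7.1 kg.
Tool frame: the origin (TCP) lies on the front face of the gripper's body, between the roots of the fingers; the fingertips stand 80 mm ahead of it and the grasp point (between the pads) lies pinch_z ahead of it (pinch_z is the distance from the TCP to the grasp point, in mm); y points along the fingers, x is the direction in which the jaws open and shut, and the axes are right-handed (so a half turn about y gives the same grasp; the last joint's range is limited). The gripper opens to 88 mm and grips with 3 to 60 N. Pads are 20 mm wide; open, the fingers measure 115 mm over their backs; the gripper's body (75 mm by 178 mm) begins 61 mm behind the grasp point.
Start: joints at [-1.264, 0.423, 1.63, -0, 1.089, -0.019], TCP at [200.059, -592.099, 302.675] pointing down, gripper open.
Joint ranges: [-3, 3], [-0.9, 2.11], [0.09, 2.58], [-1.31, 4.45], [0.11, 2.69], [-2.54, 2.54]. Speed limits (rad/s): [2.39, 2.39, 3.01, 3.14, 3.14, 3.14].

## Interface

Orientations are given as [roll, pitch, yaw] about the fixed x, y, z axes, in that order (R = Rz(yaw) Ry(pitch) Rx(roll)).
In Python, from station import * gives the robot as it stands. Calls block until the motion is done:
- move_pose(position, orientation): joint-space move of the TCP to a pose.
- line_to(position, vel=150, ori=None): straight line of the TCP; ori=None keeps the orientation; vel is the mean speed in mm/s.
- move_j(angles): joint-space move.
- move_gripper(opening): opening from 0.0 (shut) to 1.0 (fully open); the grip force is fixed at half the most; returns when the fingers have stopped.
- sleep(seconds).
- inverse_kinematics(position, orientation): joint angles nearest the present ones, or None.
- get_state(): the state.
- read_camera(name): name is "side" or "top" or "wrist"; returns the picture (400x640x3 uint8, blue, green, red); there is no depth.
- calibration(name): a dict with "mtx" (3x3 intrinsics, pixels), "dist_coeffs" ([k1, k2, p1, p2, k3] as OpenCV has them; the pictures are not rectified), "rvec" (rotation vector, rad) and "tvec" (3), from world to camera coordinates, as OpenCV has them; the wrist camera has in their place "mount" (4x4, takes a point from camera to tool coordinates, whose origin is the TCP and whose axes are the tool frame's). Camera axes: x right, y down, z forward; pixel columns grow to the right and rows downward; lengths in mm; the calibration is good to about 2 mm. A picture is of the moment at which its call begins: read the wrist's pose just before it. calibration takes no time and is no camera call.
A pose or a line that the arm cannot do raises MotionError and nothing moves.
- hand_in(): hands the job in, once; it reports no verdict.
Trained networks look in the newest picture that a camera, given by its name, has taken for a name from the list of things; names that differ only in an ending like _2 or _b are one class to them, and where a whole thing is asked for, a point or a joint stands for the part that bears it (a point fixed in the world has none). Each returns a list of dicts, best first, with "p" (0 to 1); they miss things now and then, are a little off and sometimes report something else, mostly with a low value. They report only what shows in the picture. A call takes as long as a camera call. They do not tell look-alikes from the thing itself.
- cut_out(target, camera): "pixels" (400x640 bool, what is visible of it) and "position" ([column, row] in pixels, amid what is visible of it).
The state is a dict: "clock": time; "joint_pos": joint angles; "qd": joint speeds; "tau": joint torques, N m; "tool_pos": TCP position; "tcp_rot": TCP orientation; "force": force on the tool from outside, world axes, zero at the start; "ft_torque": the same for the moment, N m; "width": opening from 0.0 (shut) to 1.0 (fully open).
Only numpy, scipy, OpenCV 4.12 (cv2) and the standard library are available. Lean on these libraries where they do the work, as an engineer would, in place of code of your own. Each camera call takes 0.05 s, during which the arm holds its last target.

## Task

One end of the brass plate on the engraver has to be freed for engraving without the plate ever being left loose. Swing the free clip round its screw until it lies squarely across the plate's edge and presses on the plate; then swing the clip that was holding the plate right off it, back about parallel to the edge. Leave the plate lying where it is against its stops, leave the things around the machine alone, and let go.

Things in the scene. Friction and masses are not known exactly. Their poses are not given: they have to be found in the camera images.
- engraver: fixed grey desktop engraver, 300 mm (x) by 440 mm (y), origin at the centre of its underside on the table; its front faces its own -x (towards the robot's right), its +y points back to the robot, each within about 20 degrees. Dark bed, top 50 mm above the table. The clips' pivots stand at its x = +30 mm, y = +/-60 mm. Columns 50 x 30 mm carry the bridge at y = +/-203 mm.
- bridge (a point): middle of the underside of the fixed bridge beam, 60 mm above the bed, at the engraver's x = 60 mm; the beam is 32 mm (x) by 70 mm high and runs along y; a head is parked on it 133 to 183 mm towards -y. An upright gripper on a clip that is swung clear hits the beam: come in tilted about 35 degrees, the gripper's body leaning to the engraver's front.
- plate: loose brass plate 70 mm (x) by 200 mm (y) by 4 mm, about 0.45 kg, lying on the engraver's bed; origin at the centre of its underside. Lies against a 3 mm high rail along its near long edge and a stop at its -y end.
- clip_a (a joint): swing of clip a about its upright pivot screw, rad: 0 = the clip lies square across the plate's far edge; grows as the clip swings (clockwise from above) towards the engraver's +y end; 1.57 = parallel to the plate's edge. Stops at -0.3 and 1.65; stays where left. The foot is off the plate above about 1.2. Starts on the plate, between -0.15 and 0.15.
- clip_a_leaf: sprung steel leaf of clip a, 15 mm wide, its top face 13 mm above the bed; origin on the pivot axis at bed height; its own -x runs along the leaf from the pivot to the foot. It swings with the joint and gives upward by a few mm at the foot; on the plate the foot presses with about 2 N.
- clip_a_post (a point): centre of the top of the white upright finger post on clip a: a round post 12 mm in diameter, 52 mm from the pivot axis, rising from the leaf (13 mm above the bed) to 50 mm above the bed. The clip is swung by this post.
- clip_a_tip (a point): lowest point of clip a's domed foot (16 mm across), 75 mm from the pivot axis. Off the plate it hangs about 1.5 mm lower than the plate's top face and rides up over the edge when swung on (about 5 N sideways at the edge).
- clip_a_pivot (a point): point on the pivot screw's axis of clip a, at bed height; 35 mm beyond the plate's far edge. The two pivots are 120 mm apart along the engraver's y; which clip stands at which end varies.
- clip_b (a joint): swing of clip b about its upright pivot screw, rad: 0 = the clip lies square across the plate's far edge; grows as the clip swings (clockwise from above) towards the engraver's +y end; 1.57 = parallel to the plate's edge. Stops at -0.3 and 1.65; stays where left. The foot is off the plate above about 1.2. Starts clear of the plate, between 1.35 and 1.6.
- clip_b_leaf: sprung steel leaf of clip b, 15 mm wide, its top face 13 mm above the bed; origin on the pivot axis at bed height; its own -x runs along the leaf from the pivot to the foot. It swings with the joint and gives upward by a few mm at the foot; on the plate the foot presses with about 2 N.
- clip_b_post (a point): centre of the top of the white upright finger post on clip b: a round post 12 mm in diameter, 52 mm from the pivot axis, rising from the leaf (13 mm above the bed) to 50 mm above the bed. The clip is swung by this post.
- clip_b_tip (a point): lowest point of clip b's domed foot (16 mm across), 75 mm from the pivot axis. Off the plate it hangs about 1.5 mm lower than the plate's top face and rides up over the edge when swung on (about 5 N sideways at the edge).
- clip_b_pivot (a point): point on the pivot screw's axis of clip b, at bed height; 35 mm beyond the plate's far edge. The two pivots are 120 mm apart along the engraver's y; which clip stands at which end varies.
- pen_cup: bystander: black cup, 72 mm across, 95 mm high, origin at its underside
- tape_roll: bystander: roll of tape lying flat, 90 mm across, 24 mm high, origin at its underside
- stapler: bystander: stapler 130 x 34 x 50 mm, origin at its underside
Things that resemble listed ones, but are neither listed nor needed, are in the scene too. Of the things that look like the plate, the larger one is meant.

How it is judged:
By the outcome, as a careful person would: the job done as asked, in the order asked, and still so for the second after the job is handed in, with the robot touching nothing.
It also fails if it takes over 54 s, if anything falls off the work surface, if the arm or the gripper's body presses on something with over 40 N, if the wrist force passes 120 N, or if a joint passes its speed limit or range.

## Working session

There is one attempt and no reset: what is moved stays moved. The work goes in short steps, each a Python script; the robot and the scene stay as the last script left them, time stands still between calls to the robot, and variables do not carry over. Pictures are saved under pics/ and viewed, and the job is handed in when it is done.

```bash
ls; mkdir -p pics
python3 - <<'E'
from station import *
import cv2
for n in ["side","top","wrist"]:
    im=read_camera(n); cv2.imwrite(f"pics/{n}0.png",im)
    c=calibration(n); print(n,{k:(v.tolist() if hasattr(v,'tolist') else v) for k,v in c.items()})
s=get_state(); print(s)
E
```

```text
pics
side {'mtx': [[510.7277038324416, 0.0, 321.65773702598227], [0.0, 510.7277038324416, 197.4927857553022], [0.0, 0.0, 1.0]], 'dist_coeffs': [-0.04872848562560622, 0.0, 0.0, 0.0, 0.0], 'rvec': [0.8023732769196272, 2.5461471278882097, -1.1060205247828812], 'tvec': [458.3100231368396, -134.00690997810796, 1868.2482652149165]}
top {'mtx': [[444.5945124647262, 0.0, 318.9533575068051], [0.0, 444.5945124647262, 201.6546534194785], [0.0, 0.0, 1.0]], 'dist_coeffs': [-0.12306948827851616, 0.0, 0.0, 0.0, 0.0], 'rvec': [2.158252745386122, -2.2146699194438577, 0.13933512055004457], 'tvec': [-10.345399657543096, 550.3362658752569, 1134.467610848157]}
wrist {'mtx': [[340.80627204422177, 0.0, 316.2054272660917], [0.0, 340.80627204422177, 197.45069325523667], [0.0, 0.0, 1.0]], 'dist_coeffs': [-0.020647698390273753, 0.0, 0.0, 0.0, 0.0], 'mount': [[0.9999997659548592, 0.000625275397214356, -0.00027770650361081604, 0.29869580016983477], [0.000450140495168294, -0.2956235682184195, 0.9553044034690417, -82.01438028039848], [0.0005152317528247028, -0.9553043048916321, -0.295623780490937, 82.51374111048852], [0.0, 0.0, 0.0, 1.0]]}
{'clock': 0.15, 'joint_pos': array([-1.26398748e+00,  4.23691916e-01,  1.63046363e+00, -1.46765258e-05,
        1.08856258e+00, -1.89728842e-02]), 'qd': array([ 0.00031079, -0.00098884, -0.00120745, -0.00146097, -0.00036755,
        0.00049283]), 'tau': array([ 3.04395758e-05, -5.44986713e+01, -2.73919505e+01,  6.43983507e-02,
        2.03853648e-02, -6.00222847e-05]), 'tool_pos': array([ 199.97549915, -591.8191855 ,  302.0835576 ]), 'tcp_rot': array([-1.57078797e+00,  1.12551582e-03, -1.24500778e+00]), 'force': array([0.17308475, 1.0354947 , 0.69122426]), 'ft_torque': array([-0.00591198, -0.00641932,  0.02926151]), 'width': 0.9985280683155262}
```

View pics/top0.png

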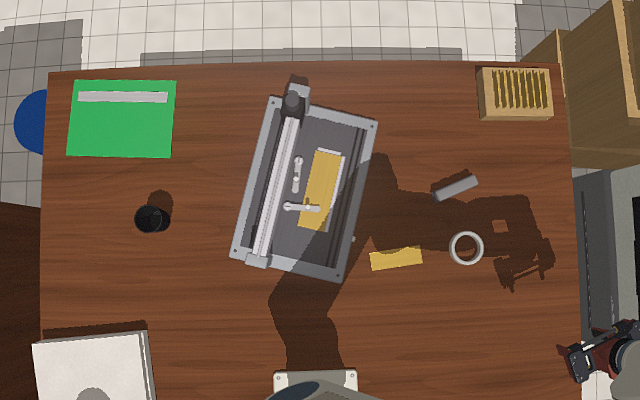

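View pics/side0.png

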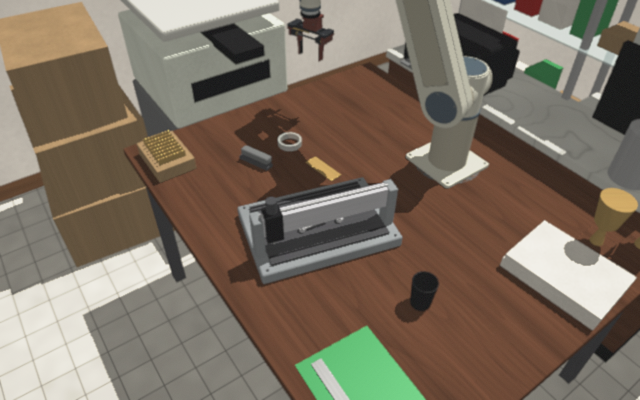

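View pics/wrist0.png

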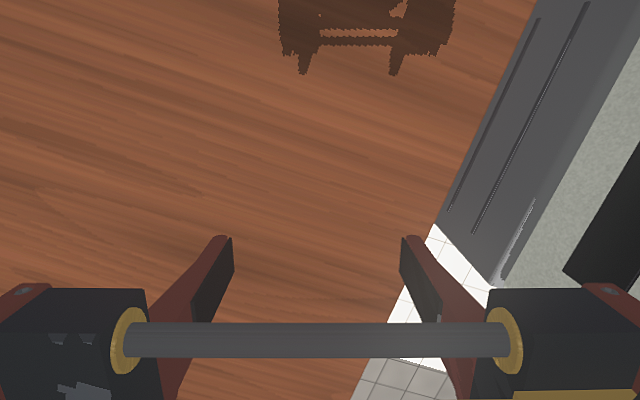

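```bash
cat > h.py <<'E'
from station import *
import numpy as np, cv2
from scipy.spatial.transform import Rotation as Ro
from scipy.optimize import least_squares
def fixedcam(n):
    c=calibration(n); return np.array(c["mtx"]),np.array(c["dist_coeffs"]),cv2.Rodrigues(np.array(c["rvec"],float))[0],np.array(c["tvec"],float)
def wristcam(st):
    c=calibration("wrist"); M=np.array(c["mount"])
    T=np.eye(4);T[:3,:3]=Ro.from_euler('xyz',st["tcp_rot"]).as_matrix();T[:3,3]=st["tool_pos"]
    W=np.linalg.inv(T@M); return np.array(c["mtx"]),np.array(c["dist_coeffs"]),W[:3,:3],W[:3,3]
def back(cam,uv,z):
    K,d,R,t=cam
    p=cv2.undistortPoints(np.array(uv,float).reshape(-1,1,2),K,d).reshape(-1,2)
    r=np.c_[p,np.ones(len(p))]@R; o=-R.T@t
    return o+r*((z-o[2])/r[:,2])[:,None]
def proj(cam,P):
    K,d,R,t=cam
    return cv2.projectPoints(np.array(P,float).reshape(-1,1,3),cv2.Rodrigues(R)[0],t,K,d)[0].reshape(-1,2)
E
python3 - <<'E'
from h import *
im=read_camera("top"); c=im[70:300,210:400]; cv2.imwrite("pics/topz.png",cv2.resize(c,None,fx=2.6*1.0,fy=2.6,interpolation=cv2.INTER_CUBIC))
cam=fixedcam("top")
for n in ["engraver","plate","clip_a_leaf","clip_a_post","clip_a_tip","clip_a_pivot"]:
    for d in cut_out(n,"top")[:3]:
        m=d["pixels"].astype(np.uint8); ys,xs=np.nonzero(m)
        z={"engraver":70,"plate":54}.get(n,63)
        r=cv2.minAreaRect(np.c_[xs,ys].astype(np.float32)); b=cv2.boxPoints(r)
        print(n,round(d["p"],2),d["position"],m.sum(),back(cam,[d["position"]],z).round().tolist(),back(cam,b,z)[:,:2].round().tolist())
E
```

```text
engraver 0.71 [298.8, 183.4] 17235 [[593.0, 26.0, 70.0]] [[408.0, 210.0], [875.0, 90.0], [793.0, -205.0], [330.0, -72.0]]
plate 0.74 [397.1, 257.6] 912 [[399.0, -219.0, 54.0]] [[416.0, -147.0], [430.0, -278.0], [383.0, -283.0], [370.0, -152.0]]
plate 0.69 [320.6, 187.4] 2054 [[584.0, -29.0, 54.0]] [[488.0, 38.0], [683.0, -12.0], [664.0, -85.0], [470.0, -34.0]]
plate 0.34 [303.7, 205.6] 181 [[538.0, 15.0, 54.0]] [[529.0, 51.0], [545.0, 50.0], [537.0, -24.0], [521.0, -23.0]]
clip_a_leaf 0.53 [306.6, 206.4] 182 [[535.0, 8.0, 63.0]] [[530.0, 53.0], [545.0, 51.0], [536.0, -24.0], [521.0, -22.0]]
clip_a_post 0.54 [301.6, 206.3] 191 [[536.0, 21.0, 63.0]] [[529.0, 53.0], [546.0, 51.0], [538.0, -24.0], [521.0, -22.0]]
clip_a_tip 0.69 [304.2, 204.7] 160 [[540.0, 14.0, 63.0]] [[530.0, 51.0], [545.0, 49.0], [536.0, -21.0], [521.0, -20.0]]
clip_a_pivot 0.74 [298.4, 206.8] 190 [[535.0, 29.0, 63.0]] [[530.0, 68.0], [546.0, 67.0], [538.0, -19.0], [523.0, -17.0]]
clip_a_pivot 0.63 [304.9, 204.8] 174 [[539.0, 12.0, 63.0]] [[529.0, 53.0], [544.0, 51.0], [536.0, -24.0], [521.0, -22.0]]
```

View pics/topz.png

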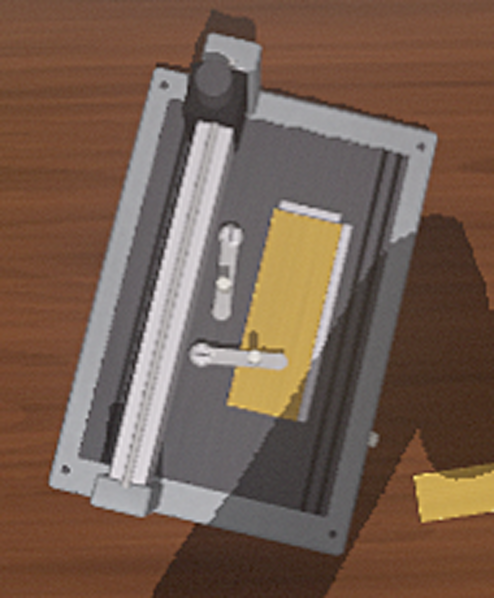

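```bash
cat >> h.py <<'E'
def ori(yaw,s,tilt=35,tw=0):
    # approach leaning to front; tw extra rotation about vertical
    y=yaw+tw; ex=np.array([np.cos(y),np.sin(y),0]);ey=np.array([-np.sin(y),np.cos(y),0]);ez=np.array([0,0,1.])
    t=np.radians(tilt); a=np.sin(t)*ex-np.cos(t)*ez; x=s*ey
    R=np.c_[x,a,np.cross(x,a)]; return R,Ro.from_matrix(R).as_euler('xyz')
E
python3 - <<'E'
from h import *
cam=fixedcam("top")
f=lambda u,v:(u/2.6+210,v/2.6+70)
pb,pa=back(cam,[f(231,235),f(201,354)],64)
tb,ta=back(cam,[f(221,313),f(281,361)],62)
qb,qa=back(cam,[f(223,284),f(254,356)],100)
print(pa,pb,np.linalg.norm(pa-pb),'tips',np.linalg.norm(ta-pa),np.linalg.norm(tb-pb),'posts',np.linalg.norm((qa-pa)[:2]),np.linalg.norm((qb-pb)[:2]))
d=(pa-pb)[:2];yaw=np.arctan2(d[1],d[0])-np.pi/2
print('yaw',np.degrees(yaw))
for p,t,n in((pa,ta,'a'),(pb,tb,'b')):
    v=(t-p)[:2]; print(n, 'swing', (np.pi+yaw-np.arctan2(v[1],v[0])+np.pi)%(2*np.pi)-np.pi)
ex=np.array([np.cos(yaw),np.sin(yaw)]);ey=np.array([-ex[1],ex[0]])
O=(pa[:2]+pb[:2])/2-30*ex; print('O',O)
for s in (1,-1):
    R,o=ori(yaw,s)
    for g in([30,-8],[-22,-60],[-22,60],[30,112],[5,0,250],[-22,0,180]):
        P=np.r_[O+g[0]*ex+g[1]*ey,90 if len(g)<3 else g[2]]-61*R[:,1]
        q=inverse_kinematics(P,o); print(s,g,P.round(),None if q is None else np.round(q,2))
E
```

```text
[536.85605512  56.7843952   64.        ] [653.2735023   25.07983588  64.        ] 120.65737064726063 tips 77.96587474452404 77.47885978151876 posts 51.47733134615994 54.35104680861334
yaw 74.76579660810594
a swing -0.1557820356490467
b swing 1.4537265060078122
O [587.18182241  11.98632137]
1 [30, -8] [594.   5. 140.] [-0.24  0.65  1.84  0.87  0.85  2.51]
1 [-22, -60] [630. -59. 140.] [-0.32  0.7   1.72  0.79  0.93  2.53]
1 [-22, 60] [514. -27. 140.] [-0.33  0.59  1.99  0.89  0.83  2.37]
1 [30, 112] [478.  37. 140.] [-0.23  0.55  2.11  1.    0.75  2.33]
1 [5, 0, 250] [579. -17. 300.] None
1 [-22, 0, 180] [572. -43. 230.] None
-1 [30, -8] [594.   5. 140.] [-0.24  0.65  1.84  0.87  0.85 -0.63]
-1 [-22, -60] [630. -59. 140.] [-0.32  0.7   1.72  0.79  0.93 -0.61]
-1 [-22, 60] [514. -27. 140.] [-0.33  0.59  1.99  0.89  0.83 -0.77]
-1 [30, 112] [478.  37. 140.] [-0.23  0.55  2.11  1.    0.75 -0.81]
-1 [5, 0, 250] [579. -17. 300.] [-0.28  0.39  1.8   0.71  1.08 -0.4 ]
-1 [-22, 0, 180] [572. -43. 230.] [-0.33  0.49  1.84  0.75  1.   -0.54]
```

Run:
```python
from h import *
yaw=np.radians(74.8);ex=np.array([np.cos(yaw),np.sin(yaw)]);ey=np.array([-ex[1],ex[0]]);O=np.array([587.2,12])
R,o=ori(yaw,-1)
P=np.r_[O-60*ex,210]-61*R[:,1]; print(P)
move_pose(P,o); move_gripper(0.4); sleep(0.3)
st=get_state(); im=read_camera("wrist"); cv2.imwrite("pics/w1.png",im)
np.save("st1.npy",np.r_[st["tool_pos"],st["tcp_rot"]]); print(st["clock"],st["tool_pos"],st["tcp_rot"],o)
for n in ["clip_a_leaf","clip_a_post","clip_a_tip","clip_a_pivot","plate"]:
    for d in cut_out(n,"wrist")[:4]: print(n,round(d["p"],2),d["position"],d["pixels"].sum())
```

```text
[562.29513166 -79.66514371 259.9682747 ]
4.1 [562.3048151  -79.67436035 259.97172826] [-9.59938099e-01 -2.15285068e-05 -2.65313999e-01] [-0.95993109  0.         -0.26529005]
clip_a_leaf 0.84 [257.1, 222.0] 951
clip_a_post 0.71 [257.2, 224.0] 1003
clip_a_tip 0.57 [256.5, 226.0] 1102
clip_a_pivot 0.92 [256.0, 213.4] 1395
clip_a_pivot 0.72 [332.5, 150.7] 113433
plate 0.57 [318.4, 256.4] 10388
```

View pics/w1.png

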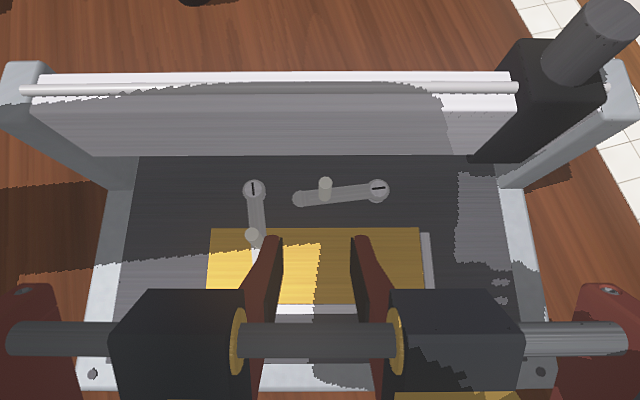

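Run:
```python
import cv2
im=cv2.imread("pics/w1.png"); cv2.imwrite("pics/w1z.png",cv2.resize(im[165:265,220:420],None,fx=4,fy=4,interpolation=cv2.INTER_CUBIC))
```

```text
(no output)
```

View pics/w1z.png

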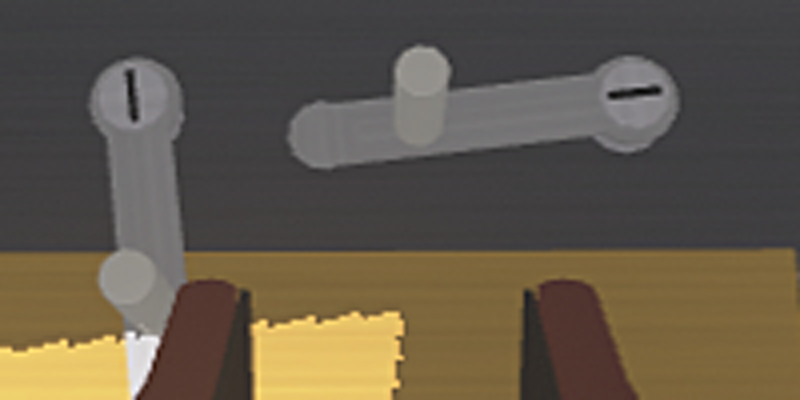

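```bash
cat >> h.py <<'E'
def E2W(p,g,z):
    yaw=p[2];ex=np.array([np.cos(yaw),np.sin(yaw)]);ey=np.array([-ex[1],ex[0]])
    return np.r_[p[:2]+g[0]*ex+g[1]*ey,z]
def clip(th,sy,r): return (30-r*np.cos(th), 60*sy+r*np.sin(th))
E
python3 - <<'E'
from h import *
v=np.load("st1.npy"); cam=wristcam({"tool_pos":v[:3],"tcp_rot":v[3:]})
f=lambda u,v:np.array([u/4+220-.375,v/4+165-.375])
obs=[f(131,95),f(634,93),f(128,275),f(422,70),f(323,133)]
ed=[f(10,253),f(790,248)]
def pts(p):
    return [E2W(p,(30,60),p[5]),E2W(p,(30,-60),p[5]),E2W(p,clip(p[3],1,52),100),E2W(p,clip(p[4],-1,52),100),E2W(p,clip(p[4],-1,75),62)]
def res(p):
    r=(proj(cam,pts(p))-obs).ravel()
    e=back(cam,ed,54); ex=np.array([np.cos(p[2]),np.sin(p[2])])
    return np.r_[r,((e[:,:2]-p[:2])@ex+5)*1.0,(p[5]-66)/3]
s=least_squares(res,[587,12,1.305,0,1.45,66],loss='soft_l1'); print(s.x.round(3),np.degrees(s.x[2]),s.fun.round(2))
np.save("fit.npy",s.x)
E
```

```text
[ 5.88211e+02  1.50270e+01  1.30900e+00 -1.54000e-01  1.45600e+00
  6.65860e+01] 75.01499590510753 [ 0.21 -0.03 -0.05  0.08  0.09  0.75 -0.14 -0.41 -0.11  0.33 -0.68 -0.08
  0.2 ]
```

Run:
```python
from h import *
p=np.load("fit.npy"); R,o=ori(p[2],-1); a=R[:,1]
G=lambda th,back=0: E2W(p,clip(th,-1,52),90)-(61+back)*a
line_to(G(p[4],80),vel=200,ori=o); line_to(G(p[4]),vel=80)
st=get_state(); im=read_camera("wrist"); cv2.imwrite("pics/w2.png",im); print(st["clock"],st["force"],st["tool_pos"]-G(p[4]))
cv2.imwrite("pics/t2.png",cv2.resize(read_camera("top")[70:300,210:400],None,fx=2.6,fy=2.6))
```

```text
6.0417 [ 0.12330121 -0.2523831  -0.60029461] [ 0.23290102 -0.22999443  0.3362719 ]
```

View pics/w2.png

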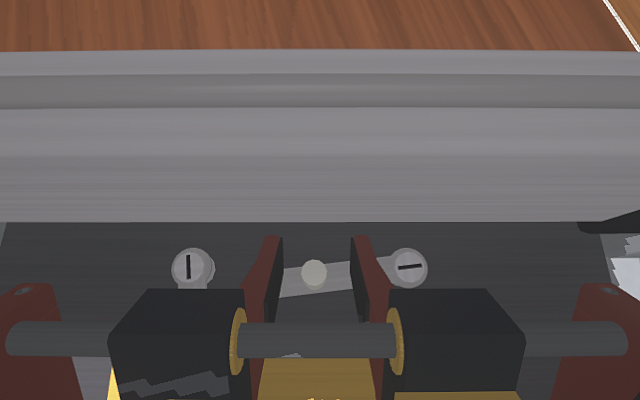

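Run:
```python
from h import *
p=np.load("fit.npy"); R,o=ori(p[2],-1); a=R[:,1]
G=lambda th: E2W(p,clip(th,-1,52),90)-61*a
move_gripper(0.0); st=get_state(); print('grip',st["width"]*88,st["force"].round(1),st["clock"])
for th in np.linspace(p[4],0.9,8)[1:]:
    line_to(G(th),vel=50); st=get_state(); print(round(th,2),st["force"].round(1),round(st["width"]*88,1),round(st["clock"],2))
im=read_camera("wrist"); cv2.imwrite("pics/w3.png",im)
```

```text
grip 11.353300805844732 [-4.4  0.8  3.4] 6.6417
1.38 [-4.2  2.9  3.2] 11.3 6.89
1.3 [-5.4  0.7  5. ] 11.3 7.14
1.22 [-6.   0.2  5.6] 11.5 7.39
1.14 [-8.6  0.3  5.7] 11.8 7.64
1.06 [-8.2  0.4 10.1] 11.3 7.89
0.98 [-9.3 -2.7 12. ] 11.2 8.14
0.9 [-8.6 -0.6 11.9] 11.5 8.39
```

View pics/w3.png

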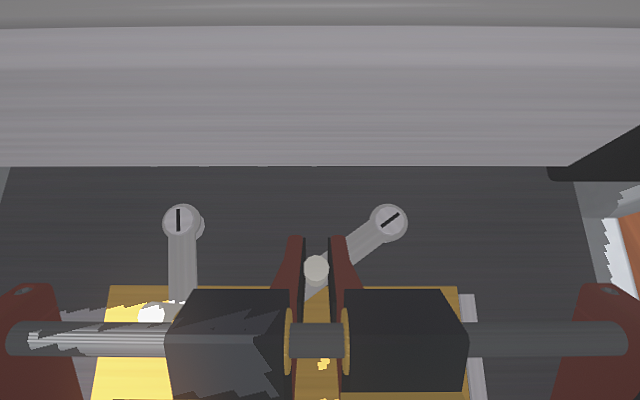

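Run:
```python
from h import *
p=np.load("fit.npy"); R,o=ori(p[2],-1); a=R[:,1]
dz=0
G=lambda th: E2W(p,clip(th,-1,52),90+dz)-61*a
dz=1.0
for th in np.linspace(0.9,0.0,11)[1:]:
    line_to(G(th),vel=50); st=get_state(); print(round(th,2),st["force"].round(1),round(st["width"]*88,1),round(st["clock"],2))
    if st["force"][2]>6: dz+=0.3
    if st["force"][2]<1: dz-=0.3
print(dz)
im=read_camera("wrist"); cv2.imwrite("pics/w4.png",im)
```

```text
0.81 [-8.4 -3.4  5.9] 11.5 8.69
0.72 [-9.4 -3.   7.6] 11.7 8.94
0.63 [-11.5  -3.6   5.5] 11.1 9.19
0.54 [-11.3  -5.7   6.7] 11.7 9.44
0.45 [-12.   -6.5   5. ] 11.0 9.69
0.36 [-8.3 -5.2  3.2] 11.8 9.94
0.27 [-6.5 -5.5  0.7] 11.5 10.19
0.18 [-6.1 -4.4  2.2] 11.6 10.44
0.09 [-5.6 -2.6  1. ] 11.5 10.69
0.0 [-5.2 -3.3 -0.6] 11.6 10.94
1.0
```

View pics/w4.png

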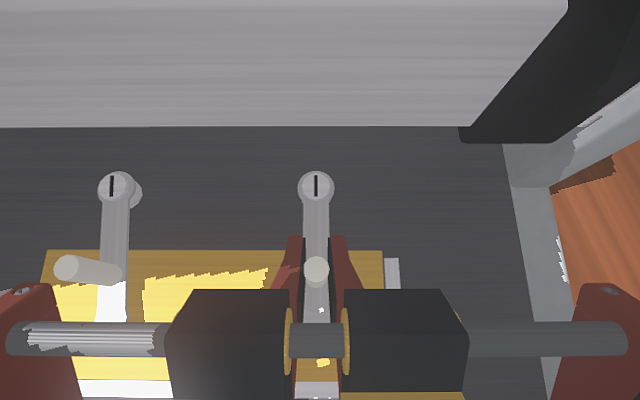

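Run:
```python
from h import *
p=np.load("fit.npy"); R,o=ori(p[2],-1); a=R[:,1]
move_gripper(0.35)
line_to(E2W(p,clip(0,-1,52),91)-(61+90)*a,vel=150)
line_to(E2W(p,(-60,0),200)-61*a,vel=250); sleep(0.2)
st=get_state(); im=read_camera("wrist"); cv2.imwrite("pics/w5.png",im); cv2.imwrite("pics/w5z.png",cv2.resize(im[165:265,220:420],None,fx=4,fy=4,interpolation=cv2.INTER_CUBIC))
np.save("st2.npy",np.r_[st["tool_pos"],st["tcp_rot"]]); print(st["clock"],st["force"])
print(proj(wristcam(st),[E2W(p,clip(t,s,52),100) for t,s in((p[3],1),(0,-1))]), proj(wristcam(st),[E2W(p,(-5,y),54) for y in (-100,100)]))
```

```text
12.9 [-0.59911994 -0.87888823  0.71184546]
[[248.08582215 235.07257477]
 [391.00678518 235.89590339]] [[422.50202487 227.6463751 ]
 [207.06182351 227.57059134]]
```

View pics/w5z.png

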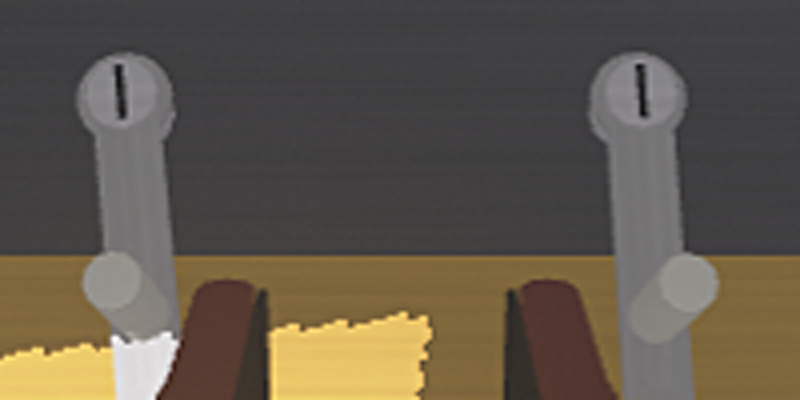

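View pics/w5.png

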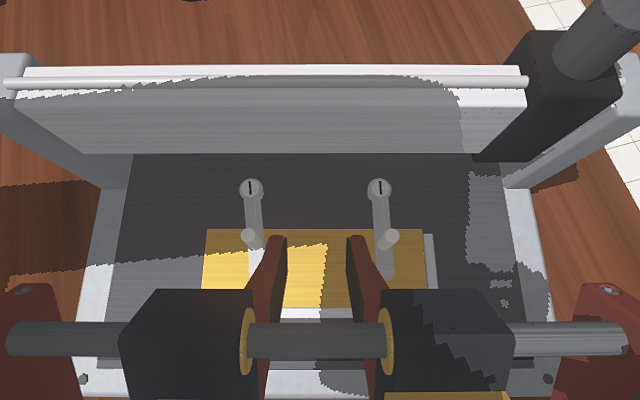

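Run:
```python
from h import *
p=np.load("fit.npy"); R,o=ori(p[2],-1); a=R[:,1]
t0=p[3]
G=lambda th,dz=0,b=0: E2W(p,clip(th,1,52),91+dz)-(61+b)*a
line_to(G(t0,0,80),vel=250); line_to(G(t0),vel=90)
st=get_state(); im=read_camera("wrist"); cv2.imwrite("pics/w6.png",im); print(st["force"].round(1))
move_gripper(0.0); st=get_state(); print('grip',st["width"]*88,st["force"].round(1),st["clock"])
dz=0
for th in np.linspace(t0,0.5,8)[1:]:
    line_to(G(th,dz),vel=50); st=get_state(); print(round(th,2),st["force"].round(1),round(st["width"]*88,1),round(st["clock"],2))
    if st["force"][2]>6: dz+=0.3
    if st["force"][2]<-1: dz-=0.3
print(dz)
im=read_camera("wrist"); cv2.imwrite("pics/w7.png",im)
```

```text
[-0.   0.4 -0.1]
grip 11.142441402028533 [-2.9 -1.6  4.6] 14.9167
-0.06 [ 3.7 -1.5  2.6] 11.3 15.17
0.03 [ 1.5 -3.9  3.6] 11.1 15.42
0.13 [ 2.2 -5.2  4. ] 11.2 15.67
0.22 [ 0.5 -6.3  4. ] 11.4 15.92
0.31 [ 0.3 -5.8  5.3] 11.1 16.17
0.41 [ 2.4 -3.6  4.7] 11.6 16.42
0.5 [ 2.8 -2.7  3.9] 11.2 16.67
0
```

View pics/w7.png

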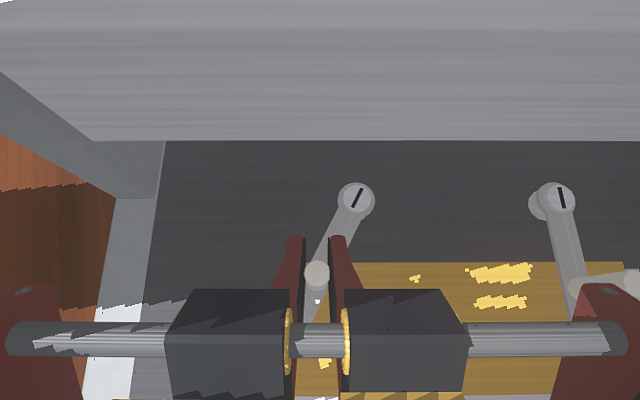

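Run:
```python
from h import *
p=np.load("fit.npy"); R,o=ori(p[2],-1); a=R[:,1]
G=lambda th,dz=0,b=0: E2W(p,clip(th,1,52),91+dz)-(61+b)*a
dz=0
for th in np.linspace(.5,1.56,12)[1:]:
    line_to(G(th,dz),vel=50); st=get_state(); print(round(th,2),st["force"].round(1),round(st["width"]*88,1),round(st["clock"],2))
    if st["force"][2]>7: dz+=0.3
    if st["force"][2]<-1: dz-=0.3
print(dz)
cv2.imwrite("pics/w8.png",read_camera("wrist"))
move_gripper(0.35)
line_to(G(1.56,0,90),vel=120)
line_to(E2W(p,(-60,0),200)-61*a,vel=250); sleep(0.2)
st=get_state(); im=read_camera("wrist"); cv2.imwrite("pics/w9.png",im)
np.save("st3.npy",np.r_[st["tool_pos"],st["tcp_rot"]]); print(st["clock"],st["force"])
print(proj(wristcam(st),[E2W(p,clip(t,s,52),100) for t,s in((1.56,1),(0,-1))]))
```

```text
0.6 [1.8 1.6 1.9] 11.3 16.97
0.69 [ 2.1  1.6 -2.5] 11.4 17.22
0.79 [-1.1 -0.  -0.3] 11.5 17.47
0.89 [ 0.3 -1.5  0.9] 11.1 17.72
0.98 [-0.1 -0.2 -0.8] 11.4 17.97
1.08 [ 2.5  0.  -2.1] 11.2 18.22
1.17 [ 1.4 -0.6 -1. ] 11.3 18.47
1.27 [ 2.3 -0.   0.2] 11.4 18.72
1.37 [ 2.   0.  -0.5] 11.4 18.97
1.46 [-0.   0.2  0. ] 11.3 19.22
1.56 [-1.   2.4  1.6] 11.2 19.47
-0.6
21.7833 [-0.64347048 -0.85475125 -0.73706874]
[[182.92039828 175.50257628]
 [394.12930006 236.74448104]]
```

View pics/w9.png

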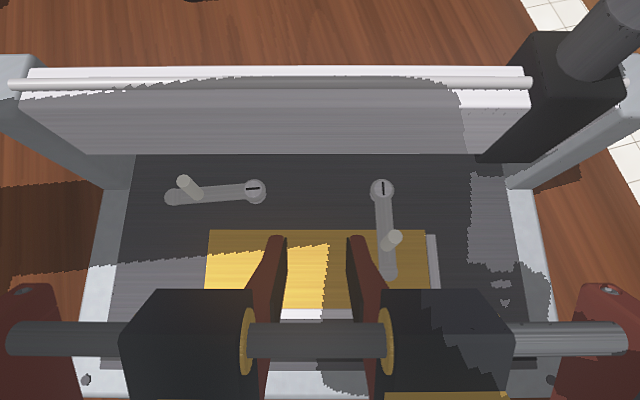

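Run:
```python
import cv2
im=cv2.imread("pics/w9.png"); cv2.imwrite("pics/w9z.png",cv2.resize(im[165:325,150:450],None,fx=2.66,fy=2.66,interpolation=cv2.INTER_CUBIC))
```

```text
(no output)
```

View pics/w9z.png

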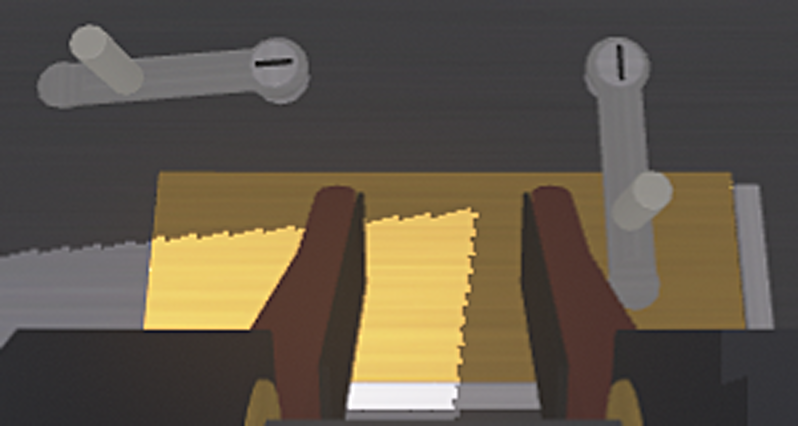

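Run:
```python
import cv2,numpy as np
L=[]
for f in("w1","w5","w9"):
    im=cv2.imread(f"pics/{f}.png"); L.append(cv2.resize(im[220:295,400:450],None,fx=5,fy=5,interpolation=cv2.INTER_NEAREST))
cv2.imwrite("pics/cmp.png",np.hstack(L))
from h import *
p=np.load("fit.npy")
v=np.load("st3.npy"); cam=wristcam({"tool_pos":v[:3],"tcp_rot":v[3:]})
f=lambda u,v:np.array([u/2.66+150-.31,v/2.66+165-.31])
obs=np.array([f(277,62),f(618,62),f(87,42),f(655,190),f(60,86),f(638,288)])
def pts(q): return [E2W(q,(30,60),66.6),E2W(q,(30,-60),66.6),E2W(q,clip(q[3],1,52),100),E2W(q,clip(q[4],-1,52),100),E2W(q,clip(q[3],1,75),62),E2W(q,clip(q[4],-1,75),63)]
s=least_squares(lambda q:(proj(cam,pts(q))-obs).ravel(),[*p[:3],1.5,0]); print(s.x.round(3),p.round(3),s.fun.round(2))
q=s.x
ex=np.array([np.cos(q[2]),np.sin(q[2])]);ey=np.array([-ex[1],ex[0]])
for nm,uv in(("plate TL",f(159,173)),("plate TR",f(732,173)),("plate R",f(745,328)),("L",f(145,328))):
    w=back(cam,[uv],54)[0,:2]-q[:2]; print(nm,w@ex,w@ey)
```

```text
[ 5.88037e+02  1.50380e+01  1.30600e+00  1.46900e+00 -3.50000e-02] [ 5.88211e+02  1.50270e+01  1.30900e+00 -1.54000e-01  1.45600e+00
  6.65860e+01] [-1.4   0.03  0.4   0.48  0.09 -0.06  0.2   0.89  0.86  0.08 -0.18 -1.4 ]
plate TL -6.692600498436235 99.9771508975572
plate TR -5.900201072557891 -99.7173426994772
plate R -58.24658464497972 -99.27316629088061
L -59.11473736472284 99.4796149448893
```

View pics/cmp.png

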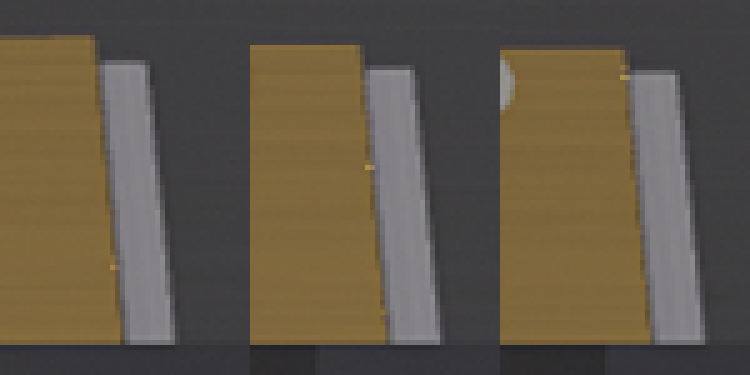

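Run:
```python
from h import *
p=np.load("fit.npy"); R,o=ori(p[2],-1); a=R[:,1]
line_to(E2W(p,(-120,60),230)-61*a,vel=250); sleep(0.2)
st=get_state(); im=read_camera("wrist"); print(st["clock"])
cam=wristcam(st)
x0,y0=180,110
z=cv2.resize(im[y0:y0+150,x0:x0+200],None,fx=4,fy=4,interpolation=cv2.INTER_CUBIC)
for th,col in((1.45,(0,0,255)),(1.57,(0,255,0))):
    for r,h in((75,63),(52,100),(52,63),(0,63)):
        u=(proj(cam,[E2W(p,clip(th,1,r),h)])[0]-[x0,y0]+.5)*4-.5
        cv2.drawMarker(z,tuple(int(c) for c in u.round()),col,cv2.MARKER_CROSS,12,1)
cv2.imwrite("pics/w10z.png",z)
```

```text
22.5417
```

View pics/w10z.png

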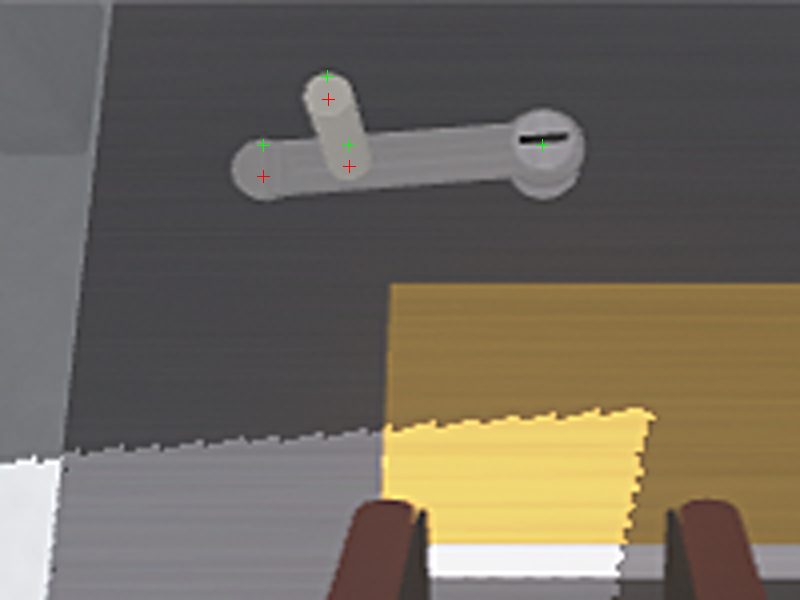

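Run:
```python
from h import *
p=np.load("fit.npy"); R,o=ori(p[2],-1); a=R[:,1]
G=lambda th,dz=0,b=0: E2W(p,clip(th,1,52),91+dz)-(61+b)*a
line_to(G(1.475,0,80),vel=200); line_to(G(1.475),vel=80)
cv2.imwrite("pics/w11.png",read_camera("wrist"))
move_gripper(0.0)
for th in (1.51,1.55,1.59,1.61):
    line_to(G(th),vel=30); st=get_state(); print(round(th,2),st["force"].round(1),round(st["width"]*88,1),round(st["clock"],2))
sleep(.2); print(get_state()["tool_pos"]-G(1.61))
move_gripper(0.35)
line_to(G(1.61,0,90),vel=120)
line_to(E2W(p,(-120,60),230)-61*a,vel=250); sleep(0.2)
st=get_state(); im=read_camera("wrist"); print(st["clock"])
cam=wristcam(st)
cv2.imwrite("pics/w12.png",im)
x0,y0=180,110
z=cv2.resize(im[y0:y0+150,x0:x0+200],None,fx=4,fy=4,interpolation=cv2.INTER_CUBIC)
for th,col in((1.45,(0,0,255)),(1.57,(0,255,0))):
    for r,h in((75,63),(52,100),(52,63),(0,63)):
        u=(proj(cam,[E2W(p,clip(th,1,r),h)])[0]-[x0,y0]+.5)*4-.5
        cv2.drawMarker(z,tuple(int(c) for c in u.round()),col,cv2.MARKER_CROSS,12,1)
cv2.imwrite("pics/w12z.png",z)
```

```text
1.51 [-5.5 -1.2  4.6] 11.1 25.31
1.55 [-4.8 -1.   6.5] 11.3 25.56
1.59 [-4.4 -1.7  6.2] 11.3 25.81
1.61 [-4.2  1.   5.2] 11.0 26.06
[-0.60225586  0.40602784  0.10774406]
28.5583
```

View pics/w12z.png

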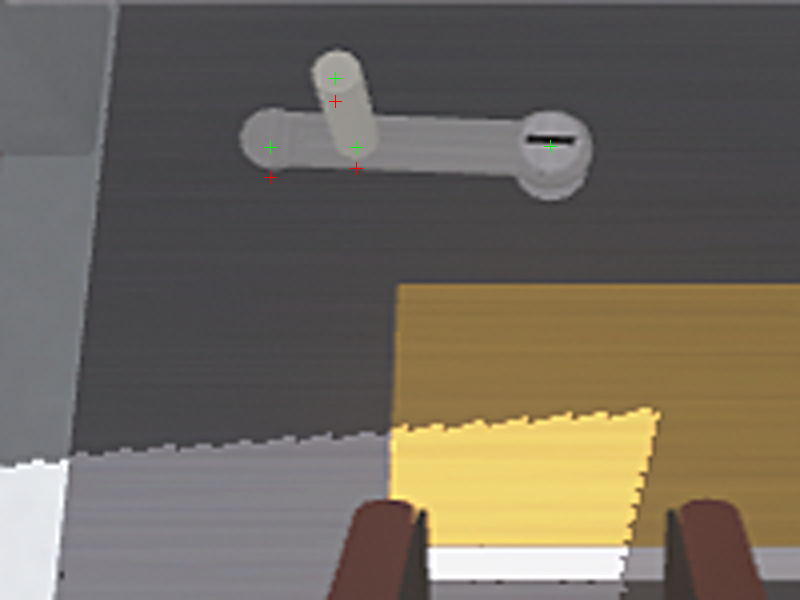

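View pics/w12.png

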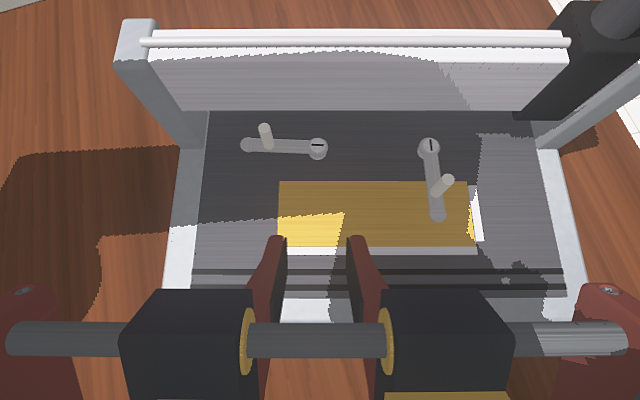

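Run:
```python
from h import *
cv2.imwrite("pics/s13.png",read_camera("side")); st=get_state(); print(st["clock"],st["force"]); hand_in()
```

```text
28.6583 [0.1908881  0.28089929 0.54610443]
the job is handed in; nothing more can be done
```

View pics/s13.png

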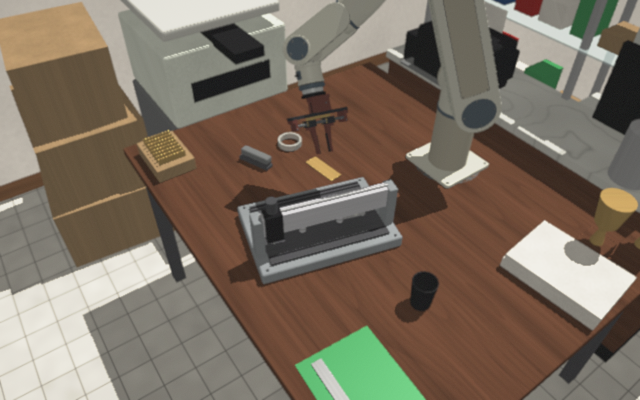

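The job is done and handed in at 28.7 s. I swung clip b onto the plate first, then took clip a off it.

- **Clip b:** it went from about 1.46 to about 0. My last fit gave -0.035 rad, with the foot on the plate.
- **Clip a:** it came off to about 1.48, short of the 1.56 commanded. I gripped it again and nudged it to about 1.59, roughly parallel to the edge and under the stop at 1.65. That last angle was read off the picture against projected marks, not fitted.
- **Plate:** at the stop end, pictures from before, between and after the two main swings show the same small gap. The picture after the nudge shows the plate still lying against its rail and stop.
- **Forces and contact:** wrist forces logged during the swings stayed under about 16 N. At hand-in the gripper was clear of the machine and read about 0.6 N.
- **Surroundings:** the pen cup, tape roll and stapler look unmoved in the last side picture. I judged that by eye and did not measure it.

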